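# Line up the bottles on the stand by height

### The job

Line up the four closed containers on the white stand in order of height: the tallest on the ring mark next to the red end block, then each shorter one on the next mark, the small vial last next to the grey block. Stand each upright, centred on its own ring, and let go; never tip one over, and leave the beaker, the timer and the little blue tape spool where they are.

Things in the scene. Friction and masses are not known exactly. Their poses are not given: they have to be found in the camera images.
- blue_cap_bottle: Tallest: white plastic bottle with a blue screw cap, 160 mm tall, body 68 mm across. Its cap is 46 mm across and takes up the top 24 mm; 0.5 kg, give or take a quarter. Cap and bottle are one rigid piece. Origin: centre of the underside; z up along the bottle.
- white_cap_bottle: Second: white plastic bottle with a white screw cap, 130 mm tall, body 61 mm across. Its cap is 46 mm across and takes up the top 24 mm; 0.22 kg. One rigid piece. Origin: centre of the underside; z up.
- brown_bottle: Third: small brown bottle with a red screw cap, 95 mm tall, body 45 mm across up to about 65 mm height, where the shoulder begins; cap 36 mm across; 0.12 kg. One rigid piece. Origin: centre of the underside; z up.
- small_vial: Shortest: small pale vial with a white cap, 52 mm tall, 22 mm across. One rigid piece. Origin: centre of the underside; z up.
- bottle_stand: White fixed stand: flat plate 116 (its x) by 340 (its y) by 12 mm thick. On its top four flat blue ring marks, 78 mm across with a centre dot, in a row at x = 0, y = -127.5, -42.5, +42.5, +127.5 mm. A lip 6 mm high above the plate along the edge at x = +54.5 mm. Origin: centre of the underside, on the worktop; z up, plate top at z = 12 mm.
- red_end: Red fixed block, 100 mm by 18 mm by 22 mm high, standing across one end of the stand (its centre 182 mm from the stand's centre, at the stand's y = +182 or -182 mm). It marks the end for the tallest; a grey block of the same size stands at the other end. Origin: centre of the underside.
- beaker: Bystander: glass beaker, pale blue at the bottom, 54 mm across, 69 mm tall, loose. Origin: centre of the underside.
- kitchen_timer: Bystander: small white timer lying flat, 62 x 66 x 18 mm, loose. Origin: centre of the underside.
- thread_tape: Bystander: small spool of white sealing tape with blue rims lying flat, 52 mm across, 14 mm high, loose. Origin: centre of the underside.

How it is judged:
At the end, for the whole second after the job is handed in: From the red block to the grey: blue-capped, white-capped, brown, vial, each upright (0.12 rad), at rest and let go on the plate, centre within 14 mm of its ring's centre along and across the stand; beaker, timer and tape spool within 30 mm of their start (((y of red_end in the frame of bottle_stand above 0 m and y of blue_cap_bottle in the frame of bottle_stand between 0.1135 and 0.1415 m and y of white_cap_bottle in the frame of bottle_stand between 0.0285 and 0.0565 m and y of brown_bottle in the frame of bottle_stand between -0.0565 and -0.0285 m and y of small_vial in the frame of bottle_stand between -0.1415 and -0.1135 m) or (y of red_end in the frame of bottle_stand below 0 m and y of blue_cap_bottle in the frame of bottle_stand between -0.1415 and -0.1135 m and y of white_cap_bottle in the frame of bottle_stand between -0.0565 and -0.0285 m and y of brown_bottle in the frame of bottle_stand between 0.0285 and 0.0565 m and y of small_vial in the frame of bottle_stand between 0.1135 and 0.1415 m)) and x of blue_cap_bottle in the frame of bottle_stand between -0.014 and 0.014 m and z of blue_cap_bottle in the frame of bottle_stand between 0.007 and 0.018 m and angle between each of blue_cap_bottle, white_cap_bottle, brown_bottle, small_vial's own z axis and vertical below 0.12 rad and linear speed of each of blue_cap_bottle, white_cap_bottle, brown_bottle, small_vial below 0.02 m/s and contact force between the fingers and blue_cap_bottle below 0.05 N and x of white_cap_bottle in the frame of bottle_stand between -0.014 and 0.014 m and z of white_cap_bottle in the frame of bottle_stand between 0.007 and 0.018 m and contact force between the fingers and white_cap_bottle below 0.05 N and x of brown_bottle in the frame of bottle_stand between -0.014 and 0.014 m and z of brown_bottle in the frame of bottle_stand between 0.007 and 0.018 m and contact force between the fingers and brown_bottle below 0.05 N and x of small_vial in the frame of bottle_stand between -0.014 and 0.014 m and z of small_vial in the frame of bottle_stand between 0.007 and 0.018 m and contact force between the fingers and small_vial below 0.05 N and distance of each of beaker, kitchen_timer, thread_tape from where it was at the start of the episode below 0.03 m); the robot touches nothing.
It fails at once if one of the four containers is tipped over (more than 0.8 rad) (angle between any of blue_cap_bottle, white_cap_bottle, brown_bottle, small_vial's own z axis and vertical above 0.8 rad).
It fails at once if beaker, timer or tape spool is moved by more than 30 mm (distance of any of beaker, kitchen_timer, thread_tape from where it was at the start of the episode above 0.03 m).
It also fails if it takes over 109 s, if anything falls off the work surface, if the arm or the gripper's body presses on something with over 40 N, if the wrist force passes 120 N, or if a joint passes its speed limit or range.

### The arm

A 6-joint arm with a two-finger parallel gripper is mounted at the origin on a cart in front of the work surface, level with it; the furniture and walls round the work are solid. World frame = base frame: x ahead of the robot, y to its left, z up, the work surface at z = 0. Lengths are in m, angles in rad, forces in N, time in s.
With the tool pointing down it reaches from about 0.225 to 0.875 m from the base axis. Payload 3.4 kg.
Tool frame: the origin (TCP) lies at the very end of the fingers, on their centre line; the grasp point (between the pads) lies behind it (manip.grasp_offset is the z of the grasp point in the tool frame, in m); z points along the fingers, y is the line along which they close (so a half turn about z gives the same grasp; the last joint's range is limited). The gripper opens to 85 mm and grips with 20 to 120 N. Pads are 22 mm wide; open, the fingers measure 114 mm over their backs; the gripper's body (76 mm by 85 mm) begins 54 mm behind the grasp point. The pads swing forward as they close: fully open they stand 13 mm farther back than shut.
Start: joints at [1.045, 0.276, 1.505, -0, 1.361, -0.121], TCP at [0.226, 0.529, 0.231] pointing down, gripper open.
Joint ranges: [-2.89, 2.89], [-0.75, 2.08], [0.22, 2.7], [-1.18, 4.32], [0.11, 2.71], [-2.7, 2.7]. Speed limits (rad/s): [2.57, 2.57, 3.14, 3.14, 3.14, 3.14].

### API

Orientations are given as a unit quaternion [w, x, y, z].
In Python, from rig import manip gives the robot as it stands.
- The arm moves only by the shell command python3 -m pendant 'ROWS' [FORCE]. ROWS is JSON, a list of rows, each an object of numbers: "dx", "dy", "dz": the shift along the tool's x, y, z in m; "rx", "ry", "rz": the turn, a rotation vector about the tool's x, y, z in degrees; "hand": the finger opening in m, from 0 to 0.0854. In form: [{"dx": .., "dy": .., "dz": .., "rx": .., "ry": .., "rz": .., "hand": ..}, ...]. A call has 1 to 12 rows; each row shifts and turns the commanded pose from where the row before left it, along the tool's axes as they then stand; what a row does not reach is not made up. A row lasts 1/12 s, in which the tool goes at most 41.7 mm and 7.16 degrees, less where a joint would pass 70% of its speed; a pose out of reach is approached as far as the arm can. A call is refused whole if a number of a shift passes 0.0417 or a number of a turn 7.16, either way. A call with a gripper value outside its range is refused whole. The fingers move at their own pace and stop on an object; FORCE is the grip in N (left out, the last holds). Time passes only in rows, so rows that do not move let the fingers close. It gives the time, the measured TCP pose, the force, the opening and the grip force at its end, in the units of the state.
- manip.get_state(): the state, without advancing time (a new reading comes with each control period).
- manip.get_image(name): name is "scene" or "top"; returns a dict with "frame" (400x640x3 uint8, red, green, blue), "fx", "fy", "cx", "cy" (pixels), "distortion" ([k1, k2, p1, p2, k3] as OpenCV has them; the pictures are not rectified), "position" and "attitude" of the camera in the world. Camera axes: x right, y up, looking along -z (the intrinsics and any distortion apply to the point x, -y, -z); pixel columns grow to the right and rows downward; lengths in m; the calibration is good to about 2 mm. A picture is of the moment at which its call begins. There is no depth.
- manip.sign_off(): hands the job in; it is judged then, once.
The state is a dict: "clock": time; "qpos": joint angles; "qd": joint speeds; "effort": joint torques, N m; "position": TCP position; "ee_rot": TCP orientation; "contact_force": force on the tool from outside, world axes, zero at the start; "moment": the same for the moment, N m; "width": finger opening in m; "gripper_force": force on a finger pad.
Only numpy, scipy, OpenCV 4.12 (cv2) and the standard library are available. Lean on these libraries where they do the work, as an engineer would, in place of code of your own. Each camera call takes 0.05 s, during which the arm holds its last target. There are 200 camera calls.

## Working session

There is one attempt and no reset: what is moved stays moved. The work goes in short steps, Python scripts to look and compute and a shell command to move; the robot and the scene stay as the last step left them, time stands still between calls to the robot, and variables do not carry over. Pictures are saved under pics/ and viewed, at most 14 in all, crops included, and the job is handed in when it is done.

```bash
mkdir -p pics; ls; python3 - <<'E'
from rig import manip
import cv2,json
print(manip.grasp_offset, manip.get_state())
for n in("scene","top"):
    i=manip.get_image(n); cv2.imwrite(f"pics/{n}0.png",i["frame"][:,:,::-1])
    print(n,{k:v for k,v in i.items() if k!="frame"})
E
```

```text
pics
-0.0187 {'clock': 0.0, 'qpos': array([ 1.04500350e+00,  2.76615768e-01,  1.50612815e+00,  1.04041712e-05,
        1.36070881e+00, -1.20988810e-01]), 'qd': array([-0.0011681 ,  0.00011412, -0.00010088,  0.00089102, -0.00154834,
        0.00072496]), 'effort': array([ 5.27123539e-04, -4.16781735e+01, -2.45806146e+01, -5.16644468e-05,
        1.12115158e-02, -5.06288387e-06]), 'position': array([0.22618637, 0.52807099, 0.23042986]), 'ee_rot': array([-3.00373573e-04,  2.01023865e-01,  9.79585903e-01, -8.80211120e-04]), 'contact_force': array([ 0.06157648, -0.17019841,  0.53914084]), 'moment': array([-0.03823221,  0.0171003 ,  0.02587943]), 'gripper_force': 0.0, 'width': 0.08513002385857653}
scene {'fx': 407.3314542678441, 'fy': 407.3314542678441, 'cx': 326.55046217684253, 'cy': 198.7980192259267, 'distortion': array([-0.01986108,  0.        ,  0.        ,  0.        ,  0.        ]), 'position': array([ 0.18210106, -0.51843924,  0.81270893]), 'attitude': array([ 0.91356405,  0.32565003, -0.09096968, -0.22600288])}
top {'fx': 474.1264288873046, 'fy': 474.1264288873046, 'cx': 323.23198946151035, 'cy': 206.12960064669656, 'distortion': array([0.01629337, 0.        , 0.        , 0.        , 0.        ]), 'position': array([0.28339308, 0.02567292, 1.31971065]), 'attitude': array([-0.70156929, -0.04945407,  0.05749323,  0.70855441])}
```

View pics/scene0.png

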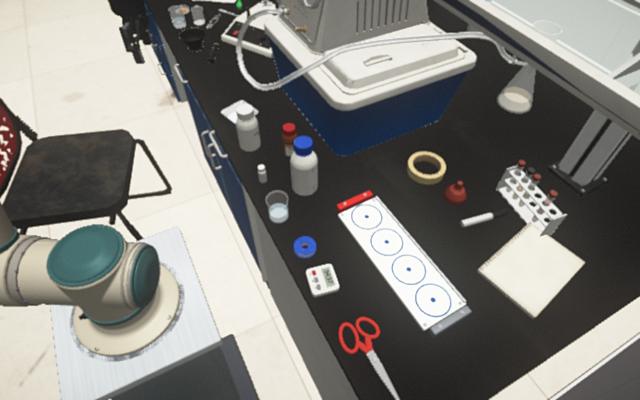

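View pics/top0.png

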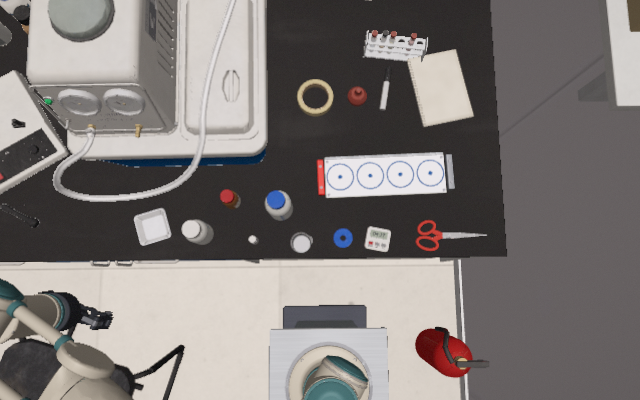

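The scene view shows the stand with its red end at (355,200) and grey end at (450,318). The blue-cap bottle is at (304,165), the white-cap bottle at (248,130), the brown bottle at (290,138) and the vial at (262,173). The top view shows the rings at about (340..430,175), caps at (276,200), (191,231), (229,197) and (253,239), and the bystanders along row 240.

```bash
cat > h.py <<'E'
import numpy as np,cv2
from scipy.spatial.transform import Rotation as R
from rig import manip
def rot(q): return R.from_quat(np.r_[q[1:],q[0]])
class Cam:
    def __init__(s,n):
        i=manip.get_image(n); s.im=i["frame"]; s.hsv=cv2.cvtColor(s.im,cv2.COLOR_RGB2HSV)
        s.K=np.array([[i["fx"],0,i["cx"]],[0,i["fy"],i["cy"]],[0,0,1]]); s.d=i["distortion"]
        s.p=i["position"]; s.M=rot(i["attitude"]).as_matrix()@np.diag([1,-1,-1])
    def proj(s,P):
        P=(np.atleast_2d(P)-s.p)@s.M
        return cv2.projectPoints(P,np.zeros(3),np.zeros(3),s.K,s.d)[0][:,0]
    def ray(s,uv):
        u=cv2.undistortPoints(np.float64(uv).reshape(-1,1,2),s.K,s.d)[:,0]
        d=np.c_[u,np.ones(len(u))]@s.M.T
        return d/np.linalg.norm(d,axis=1)[:,None]
    def plane(s,uv,z):
        d=s.ray(uv); return s.p+d*((z-s.p[2])/d[:,2])[:,None]
def tri(a,ua,b,ub):
    "midpoint of the closest approach and the gap"
    da,db=a.ray(ua)[0],b.ray(ub)[0]
    t=np.linalg.lstsq(np.c_[da,-db],b.p-a.p,rcond=None)[0]
    A,B=a.p+t[0]*da,b.p+t[1]*db
    return (A+B)/2,np.linalg.norm(A-B)
def blobs(mask,roi,amin=8):
    x0,y0,x1,y1=roi
    m=np.zeros_like(mask,np.uint8); m[y0:y1,x0:x1]=mask[y0:y1,x0:x1]
    n,l,st,c=cv2.connectedComponentsWithStats(m.astype(np.uint8))
    o=[(st[k,4],*c[k].round(1),*st[k,:4]) for k in range(1,n) if st[k,4]>=amin]
    return sorted(o,reverse=True)
def hm(c,h0,h1,s0=100,v0=60):
    H,S,V=cv2.split(c.hsv); 
    hh=((H>=h0)&(H<=h1)) if h0<=h1 else ((H>=h0)|(H<=h1))
    return hh&(S>=s0)&(V>=v0)
E
python3 - <<'E'
from h import *
s,t=Cam("scene"),Cam("top")
for c,n,rs in((s,"s",dict(red=(330,185,385,215),rcap=(275,115,305,150),bcap=(285,130,325,165),tape=(285,230,325,262))),(t,"t",dict(red=(310,150,332,205),rcap=(215,185,245,210),bcap=(260,185,295,215),tape=(328,222,358,252)))):
    print(n,"base",c.proj([0,0,0]),"tcp",c.proj([.226,.529,.23]))
    for k,r in rs.items():
        m=hm(c,170,8) if k in("red","rcap") else hm(c,100,130)
        print(n,k,blobs(m,r)[:2])
# magnified crops
cv2.imwrite("pics/s1.png",cv2.resize(s.im[90:240,215:345,::-1],None,fx=4,fy=4,interpolation=cv2.INTER_CUBIC))
cv2.imwrite("pics/t1.png",cv2.resize(t.im[140:260,130:330,::-1],None,fx=4,fy=4,interpolation=cv2.INTER_CUBIC))
# ring marks: blue on white, ring outlines
for c,r in((s,(335,195,470,330)),(t,(322,150,450,200))):
    H,S,V=cv2.split(c.hsv); m=(H>100)&(H<130)&(S>60)&(V>60)
    b=blobs(m,r,1); print([(x[0],*x[1:3],x[3]+x[5]/2,x[4]+x[6]/2,x[5],x[6]) for x in b][:10])
E
```

```text
s base [[127.79949362 305.49576989]] tcp [[145.41011929  57.9393218 ]]
s red [(np.int32(339), np.float64(353.8), np.float64(200.6), np.int32(336), np.int32(190), np.int32(37), np.int32(23))]
s rcap [(np.int32(195), np.float64(288.6), np.float64(129.7), np.int32(282), np.int32(122), np.int32(15), np.int32(17))]
s bcap [(np.int32(344), np.float64(303.0), np.float64(144.8), np.int32(293), np.int32(135), np.int32(20), np.int32(21)), (np.int32(49), np.float64(321.6), np.float64(133.3), np.int32(317), np.int32(130), np.int32(8), np.int32(11))]
s tape [(np.int32(399), np.float64(304.5), np.float64(246.2), np.int32(293), np.int32(235), np.int32(24), np.int32(24))]
t base [[328.77860333 386.49501956]] tcp [[ 92.72275408 307.29030177]]
t red [(np.int32(255), np.float64(320.2), np.float64(177.1), np.int32(316), np.int32(159), np.int32(9), np.int32(37))]
t rcap [(np.int32(177), np.float64(226.7), np.float64(195.9), np.int32(220), np.int32(189), np.int32(15), np.int32(15))]
t bcap [(np.int32(266), np.float64(275.0), np.float64(199.0), np.int32(266), np.int32(190), np.int32(19), np.int32(19))]
t t
[... 1769 characters left out ...]
np.int32(9), np.float64(369.7), np.float64(175.1), np.float64(370.0), np.float64(175.5), np.int32(4), np.int32(3)), (np.int32(9), np.float64(339.7), np.float64(176.1), np.float64(340.0), np.float64(176.5), np.int32(4), np.int32(3)), (np.int32(8), np.float64(399.9), np.float64(173.9), np.float64(400.5), np.float64(174.5), np.int32(3), np.int32(3)), (np.int32(7), np.float64(410.4), np.float64(167.0), np.float64(410.5), np.float64(167.5), np.int32(5), np.int32(7)), (np.int32(6), np.float64(344.5), np.float64(188.3), np.float64(345.0), np.float64(188.5), np.int32(6), np.int32(3)), (np.int32(5), np.float64(413.0), np.float64(174.0), np.float64(413.5), np.float64(174.5), np.int32(1), np.int32(5))]
```

View pics/s1.png

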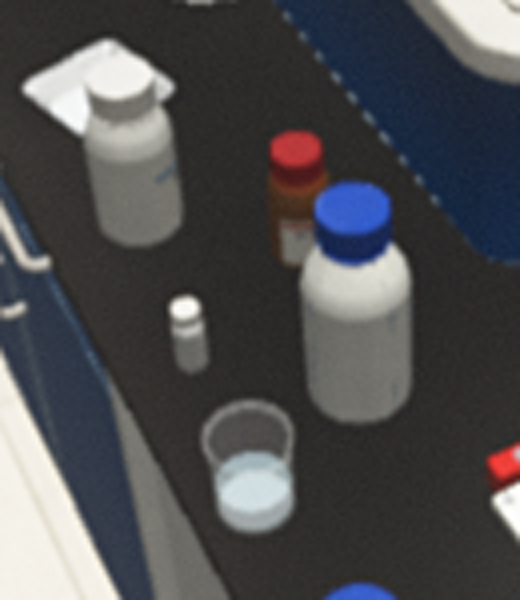

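View pics/t1.png

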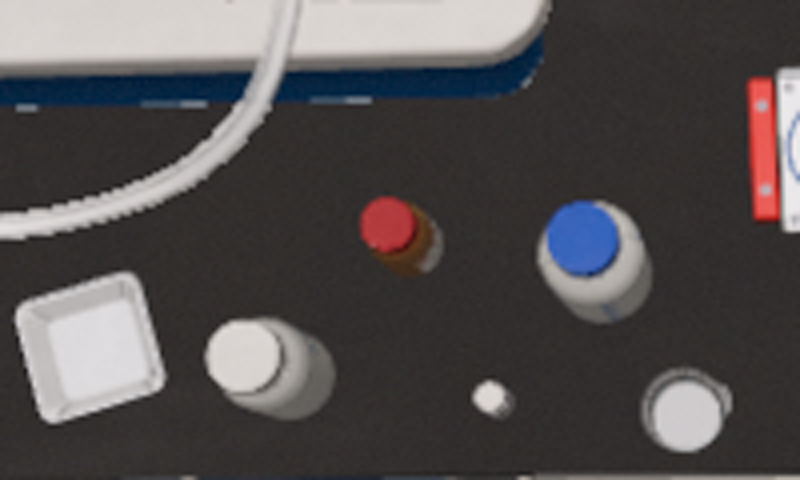

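Crop s1 shows the cap tops at crop (352,208) blue, (120,75) white, (297,150) red and (185,305) vial. Crop t1 shows the same tops at (582,238), (246,357), (387,224) and (489,398), all upright, and the beaker rim at (685,408).

```bash
python3 - <<'E'
from h import *
s,t=Cam("scene"),Cam("top")
S={'blue':(352,208),'white':(120,75),'brown':(297,150),'vial':(185,305),'beaker':(248,437)}
T={'blue':(582,238),'white':(246,357),'brown':(387,224),'vial':(489,398),'beaker':(687,408)}
f=lambda p,o:np.array([[p[0]/4-.375+o[0],p[1]/4-.375+o[1]]])
Hh=dict(blue=.16,white=.13,brown=.095,vial=.052,beaker=.069)
for k in S:
    a,b=f(S[k],(215,90)),f(T[k],(130,140))
    print(k,tri(s,a,t,b)[0].round(4),tri(s,a,t,b)[1].round(4),"planes s",s.plane(a,Hh[k])[0,:2].round(4),"t",t.plane(b,Hh[k])[0,:2].round(4))
rs=np.array([(366.2,216.2),(386.3,241.2),(408.6,268.9),(432.5,299.5)]);rt=np.array([(339.7,176.1),(369.7,175.1),(399.9,173.9),(429.9,172.3)])
for a,b in zip(rs,rt):
    P,g=tri(s,a,t,b);print("ring",P.round(4),g.round(4),s.plane(a,.012)[0,:2].round(4),t.plane(b,.012)[0,:2].round(4))
print("tape",t.plane([(342.5,237.5)],.014).round(3),"timer",t.plane([(378,239)],.018).round(3))
# white bottle/vial masks to cross-check by centroids of bright caps
print("blue box wall", t.plane([(266,155)],.0).round(3))
print("ee",rot(manip.get_state()["ee_rot"]).as_matrix().round(3))
E
```

```text
blue [0.4795 0.1304 0.1589] 0.0009 planes s [0.4795 0.1293] t [0.4789 0.1305]
white [0.4111 0.3424 0.1323] 0.0026 planes s [0.4132 0.345 ] t [0.4101 0.3433]
brown [0.5015 0.2638 0.0929] 0.0017 planes s [0.5014 0.2614] t [0.5003 0.2636]
vial [0.3905 0.2011 0.0541] 0.0027 planes s [0.3924 0.2029] t [0.3893 0.2017]
beaker [0.3796 0.0691 0.0693] 0.0007 planes s [0.3794 0.0694] t [0.38  0.069]
ring [ 0.5679 -0.0376  0.0124] 0.0 [ 0.5681 -0.0374] [ 0.568  -0.0376]
ring [ 0.5705 -0.1225  0.0129] 0.0011 [ 0.5714 -0.1222] [ 0.5702 -0.1223]
ring [ 0.5734 -0.2079  0.0133] 0.0017 [ 0.5748 -0.2077] [ 0.5729 -0.2077]
ring [ 0.5767 -0.2926  0.0124] 0.0 [ 0.5769 -0.2925] [ 0.5768 -0.2927]
tape [[ 0.394 -0.043  0.014]] timer [[ 0.389 -0.14   0.018]]
blue box wall [[0.634 0.172 0.   ]]
ee [[-0.919  0.394 -0.   ]
 [ 0.394  0.919 -0.   ]
 [ 0.    -0.001 -1.   ]]
```

Two-view positions agree to within about 3 mm, and the heights match. I'll turn the tool so it closes across the stand, then go to the blue bottle.

```bash
cat > to.py <<'E'
# usage: to.py x y z -> shift in tool axes and remaining turn to the stand-aligned yaw
import sys
from h import *
s=manip.get_state(); M=rot(s["ee_rot"]); P=np.array([float(a) for a in sys.argv[1:4]])
a=np.radians(1.97); T=np.array([[-np.sin(a),np.cos(a),0],[np.cos(a),np.sin(a),0],[0,0,-1]]).T
print("t",round(s["clock"],2),"pos",s["position"].round(4),"d tool",M.inv().apply(P-s["position"]).round(4),
 "turn deg",(M.inv()*R.from_matrix(T)).as_rotvec(degrees=True).round(2),"w",round(s["width"],4),"q6",s["qpos"][5].round(2),"F",s["contact_force"].round(1))
E
python3 -m pendant '[{"rz":7.16},{"rz":7.16},{"rz":7.16},{"rz":7.16},{"rz":7.16},{"rz":7.16},{"rz":7.16},{"rz":7.16},{"rz":7.16},{"rz":0.4},{"rz":0}]' 60
python3 to.py .4795 .1304 .2
```

```text
t 0.3 pos [0.2264 0.5284 0.231 ] d tool [-0.3894 -0.2661  0.0311] turn deg [-3.000e-02  1.000e-02  6.484e+01] w 0.0853 q6 -0.12 F [ 0.1 -1.  -0. ]invalid input
```

```bash
python3 -m pendant '[{"dx":0,"dy":0,"dz":0,"rx":0,"ry":0,"rz":7.1,"hand":0.085}]'; python3 -m pendant '[{"dx":0,"dy":0,"dz":0,"rx":0,"ry":0,"rz":7.1,"hand":0.085}]' 60.0;python3 -m pendant '[{"rz":7.1}]';
```

```text
clock: 0.38
position: [0.2264, 0.5285, 0.2311]
ee_rot: [-0.0, 0.262, 0.965, -0.0]
contact_force: [1.0, -0.8, 0.5]
width: 0.0849
gripper_force: 0.0
clock: 0.47
position: [0.2264, 0.5285, 0.2312]
ee_rot: [-0.0, 0.323, 0.946, -0.0]
contact_force: [0.5, 0.2, -0.8]
width: 0.085
gripper_force: 0.0invalid input
```

```bash
python3 -m pendant '[{"dx":0,"dy":0,"dz":0,"rx":0,"ry":0,"rz":7.1,"hand":0.085},{"dx":0,"dy":0,"dz":0,"rx":0,"ry":0,"rz":7.1,"hand":0.085},{"dx":0,"dy":0,"dz":0,"rx":0,"ry":0,"rz":7.1,"hand":0.085},{"dx":0,"dy":0,"dz":0,"rx":0,"ry":0,"rz":7.1,"hand":0.085},{"dx":0,"dy":0,"dz":0,"rx":0,"ry":0,"rz":7.1,"hand":0.085},{"dx":0,"dy":0,"dz":0,"rx":0,"ry":0,"rz":7.1,"hand":0.085},{"dx":0,"dy":0,"dz":0,"rx":0,"ry":0,"rz":7.1,"hand":0.085},{"dx":0,"dy":0,"dz":0,"rx":0,"ry":0,"rz":0.9,"hand":0.085},{"dx":0,"dy":0,"dz":0,"rx":0,"ry":0,"rz":0,"hand":0.085}]'
python3 to.py .4795 .1304 .2
```

```text
clock: 1.22
position: [0.2264, 0.5285, 0.2313]
ee_rot: [0.0, 0.694, 0.72, -0.0]
contact_force: [0.1, -0.1, -0.1]
width: 0.085
gripper_force: 0.0
t 1.22 pos [0.2264 0.5285 0.2313] d tool [-0.4073  0.238   0.0313] turn deg [-0.    0.    0.17] w 0.085 q6 1.01 F [ 0.1 -0.1 -0.1]
```

```bash
python3 -m pendant '[{"dx":-0.034,"dy":0.02,"dz":0,"rx":0,"ry":0,"rz":0.17,"hand":0.085},{"dx":-0.034,"dy":0.02,"dz":0,"rx":0,"ry":0,"rz":0,"hand":0.085},{"dx":-0.034,"dy":0.02,"dz":0,"rx":0,"ry":0,"rz":0,"hand":0.085},{"dx":-0.034,"dy":0.02,"dz":0,"rx":0,"ry":0,"rz":0,"hand":0.085},{"dx":-0.034,"dy":0.02,"dz":0,"rx":0,"ry":0,"rz":0,"hand":0.085},{"dx":-0.034,"dy":0.02,"dz":0,"rx":0,"ry":0,"rz":0,"hand":0.085},{"dx":-0.034,"dy":0.02,"dz":0,"rx":0,"ry":0,"rz":0,"hand":0.085},{"dx":-0.034,"dy":0.02,"dz":0,"rx":0,"ry":0,"rz":0,"hand":0.085},{"dx":-0.034,"dy":0.02,"dz":0,"rx":0,"ry":0,"rz":0,"hand":0.085},{"dx":-0.034,"dy":0.02,"dz":0,"rx":0,"ry":0,"rz":0,"hand":0.085},{"dx":-0.034,"dy":0.02,"dz":0,"rx":0,"ry":0,"rz":0,"hand":0.085},{"dx":-0.034,"dy":0.018,"dz":0,"rx":0,"ry":0,"rz":0,"hand":0.085}]'
python3 to.py .4795 .1304 .134
python3 - <<'E'
from h import *
c=Cam("scene"); cv2.imwrite("pics/s2.png",cv2.resize(c.im[60:260,180:400,::-1],None,fx=3,fy=3,interpolation=cv2.INTER_CUBIC))
E
```

```text
clock: 2.22
position: [0.4786, 0.1266, 0.2315]
ee_rot: [0.0, 0.695, 0.719, 0.0]
contact_force: [0.5, 0.8, 0.4]
width: 0.0852
gripper_force: 0.0
t 2.22 pos [0.4786 0.1266 0.2315] d tool [0.0037 0.001  0.0975] turn deg [ 0.06 -0.01  0.02] w 0.0852 q6 0.08 F [0.5 0.8 0.4]
```

View pics/s2.png

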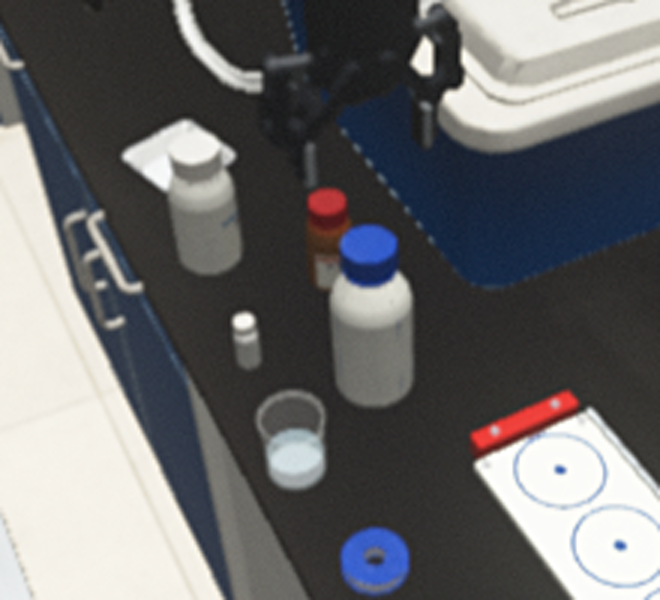

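The gripper hangs over the blue cap, with fingertips at crop (310,165) and (427,130) and the cap at (368,255). Nothing is in the way.

```bash
python3 -m pendant '[{"dx":0,"dy":0,"dz":0.02,"rx":0,"ry":0,"rz":0,"hand":0.085},{"dx":0,"dy":0,"dz":0.02,"rx":0,"ry":0,"rz":0,"hand":0.085},{"dx":0,"dy":0,"dz":0,"rx":0,"ry":0,"rz":0,"hand":0.085}]'
python3 to.py .4795 .1304 .134
```

```text
clock: 2.52
position: [0.4751, 0.1276, 0.1881]
ee_rot: [-0.002, 0.695, 0.719, -0.003]
contact_force: [0.3, 0.3, -0.8]
width: 0.0849
gripper_force: 0.0
t 2.52 pos [0.4751 0.1276 0.1881] d tool [0.0026 0.0049 0.0541] turn deg [-0.41  0.03 -0.09] w 0.0849 q6 0.09 F [ 0.3  0.3 -0.8]
```

```bash
python3 -m pendant '[{"dx":0,"dy":0,"dz":0,"rx":0,"ry":0,"rz":0,"hand":0.085},{"dx":0,"dy":0,"dz":0,"rx":0,"ry":0,"rz":0,"hand":0.085}]' >/dev/null
python3 to.py .4795 .1304 .134
```

```text
t 2.68 pos [0.478  0.1288 0.1922] d tool [0.0015 0.0015 0.0582] turn deg [ 0.08 -0.01 -0.05] w 0.085 q6 0.09 F [0.9 0.4 0.4]
```

```bash
python3 -m pendant '[{"dx":0.0015,"dy":0.0015,"dz":0.012,"rx":0,"ry":0,"rz":0,"hand":0.085},{"dx":0,"dy":0,"dz":0.015,"rx":0,"ry":0,"rz":0,"hand":0.085},{"dx":0,"dy":0,"dz":0.015,"rx":0,"ry":0,"rz":0,"hand":0.085},{"dx":0,"dy":0,"dz":0.01,"rx":0,"ry":0,"rz":0,"hand":0.085},{"dx":0,"dy":0,"dz":0.006,"rx":0,"ry":0,"rz":0,"hand":0.085},{"dx":0,"dy":0,"dz":0,"rx":0,"ry":0,"rz":0,"hand":0.085},{"dx":0,"dy":0,"dz":0,"rx":0,"ry":0,"rz":0,"hand":0.085},{"dx":0,"dy":0,"dz":0,"rx":0,"ry":0,"rz":0,"hand":0.085}]' >/dev/null
python3 to.py .4795 .1304 .134
python3 -m pendant '[{"dx":0,"dy":0,"dz":0,"rx":0,"ry":0,"rz":0,"hand":0.06},{"dx":0,"dy":0,"dz":0,"rx":0,"ry":0,"rz":0,"hand":0.05},{"dx":0,"dy":0,"dz":0,"rx":0,"ry":0,"rz":0,"hand":0.03},{"dx":0,"dy":0,"dz":0,"rx":0,"ry":0,"rz":0,"hand":0.03},{"dx":0,"dy":0,"dz":0,"rx":0,"ry":0,"rz":0,"hand":0.03},{"dx":0,"dy":0,"dz":0,"rx":0,"ry":0,"rz":0,"hand":0.03},{"dx":0,"dy":0,"dz":0,"rx":0,"ry":0,"rz":0,"hand":0.03}]' 60
python3 to.py .4795 .1304 .134
```

```text
t 3.35 pos [0.4797 0.1302 0.1342] d tool [ 0.0002 -0.0002  0.0002] turn deg [ 0.11 -0.01 -0.11] w 0.0847 q6 0.09 F [ 0.1 -0.8  0.5]
clock: 3.93
position: [0.4795, 0.1301, 0.1341]
ee_rot: [0.0, 0.696, 0.718, 0.001]
contact_force: [-0.4, -0.9, 5.6]
width: 0.0447
gripper_force: 61.1
t 3.93 pos [0.4795 0.1301 0.1341] d tool [0.0003 0.     0.0001] turn deg [ 0.08 -0.01 -0.13] w 0.0447 q6 0.09 F [-0.4 -0.9  5.6]
```

```bash
python3 -m pendant '[{"dx":0,"dy":0,"dz":-0.005,"rx":0,"ry":0,"rz":0,"hand":0.03},{"dx":0,"dy":0,"dz":-0.01,"rx":0,"ry":0,"rz":0,"hand":0.03},{"dx":0,"dy":0,"dz":-0.015,"rx":0,"ry":0,"rz":0,"hand":0.03},{"dx":0,"dy":0,"dz":-0.015,"rx":0,"ry":0,"rz":0,"hand":0.03},{"dx":0,"dy":0,"dz":-0.01,"rx":0,"ry":0,"rz":0,"hand":0.03},{"dx":0,"dy":0,"dz":-0.005,"rx":0,"ry":0,"rz":0,"hand":0.03},{"dx":0,"dy":0,"dz":0,"rx":0,"ry":0,"rz":0,"hand":0.03},{"dx":0,"dy":0,"dz":0,"rx":0,"ry":0,"rz":0,"hand":0.03}]' 90
python3 to.py .5679 -.0376 .194
```

```text
clock: 4.6
position: [0.4785, 0.13, 0.1929]
ee_rot: [-0.0, 0.696, 0.718, -0.0]
contact_force: [0.5, -0.4, -4.9]
width: 0.0436
gripper_force: 92.4
t 4.6 pos [0.4785 0.13   0.1929] d tool [-0.1703  0.0839 -0.0011] turn deg [-0.05  0.   -0.13] w 0.0436 q6 0.09 F [ 0.5 -0.4 -4.9]
```

Lifted (about 0.5 kg). Next is the move over ring 1.

```bash
python3 -m pendant '[{"dx":-0.008,"dy":0.004,"dz":0,"rx":0,"ry":0,"rz":-0.13,"hand":0.03},{"dx":-0.018,"dy":0.009,"dz":0,"rx":0,"ry":0,"rz":0,"hand":0.03},{"dx":-0.026,"dy":0.013,"dz":0,"rx":0,"ry":0,"rz":0,"hand":0.03},{"dx":-0.03,"dy":0.015,"dz":0,"rx":0,"ry":0,"rz":0,"hand":0.03},{"dx":-0.03,"dy":0.015,"dz":0,"rx":0,"ry":0,"rz":0,"hand":0.03},{"dx":-0.026,"dy":0.013,"dz":0,"rx":0,"ry":0,"rz":0,"hand":0.03},{"dx":-0.02,"dy":0.01,"dz":0,"rx":0,"ry":0,"rz":0,"hand":0.03},{"dx":-0.012,"dy":0.005,"dz":0,"rx":0,"ry":0,"rz":0,"hand":0.03},{"dx":0,"dy":0,"dz":0,"rx":0,"ry":0,"rz":0,"hand":0.03},{"dx":0,"dy":0,"dz":0,"rx":0,"ry":0,"rz":0,"hand":0.03},{"dx":0,"dy":0,"dz":0,"rx":0,"ry":0,"rz":0,"hand":0.03}]' >/dev/null
python3 to.py .5679 -.0376 .1465
python3 - <<'E'
from h import *
s,t=Cam("scene"),Cam("top")
cv2.imwrite("pics/s3.png",np.vstack([cv2.resize(c.im[y:y+100,x:x+180,::-1],None,fx=3,fy=3) for c,x,y in((s,290,120),(t,270,140))]))
E
```

```text
t 5.52 pos [ 0.5676 -0.036   0.1926] d tool [-0.0017  0.0004  0.0461] turn deg [-0.13 -0.1   0.01] w 0.0434 q6 -0.22 F [ 0.2 -0.  -5.1]
```

View pics/s3.png

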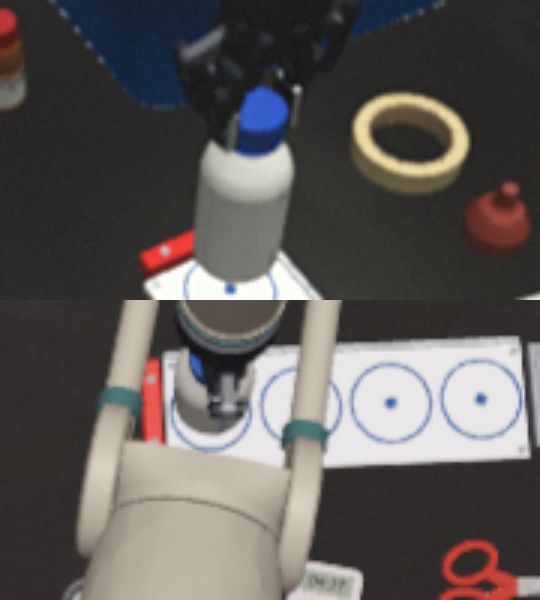

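Held over ring 1: in the scene crop the bottle foot is at (237,265) and the ring dot at (230,288), with the bottle nearly vertical. Lowering now.

```bash
python3 -m pendant '[{"dx":-0.0015,"dy":0,"dz":0.01,"rx":0,"ry":0,"rz":0,"hand":0.03},{"dx":0,"dy":0,"dz":0.012,"rx":0,"ry":0,"rz":0,"hand":0.03},{"dx":0,"dy":0,"dz":0.01,"rx":0,"ry":0,"rz":0,"hand":0.03},{"dx":0,"dy":0,"dz":0.006,"rx":0,"ry":0,"rz":0,"hand":0.03},{"dx":0,"dy":0,"dz":0.004,"rx":0,"ry":0,"rz":0,"hand":0.03},{"dx":0,"dy":0,"dz":0.002,"rx":0,"ry":0,"rz":0,"hand":0.03},{"dx":0,"dy":0,"dz":0,"rx":0,"ry":0,"rz":0,"hand":0.03},{"dx":0,"dy":0,"dz":0,"rx":0,"ry":0,"rz":0,"hand":0.03},{"dx":0,"dy":0,"dz":0,"rx":0,"ry":0,"rz":0,"hand":0.03}]' >/dev/null
python3 to.py .5679 -.0376 .1465
```

```text
t 6.37 pos [ 0.5693 -0.0386  0.1498] d tool [ 0.0011 -0.0013  0.0033] turn deg [ 0.07  0.01 -0.  ] w 0.0438 q6 -0.22 F [-0.1 -0.2 -5.4]
```

```bash
python3 -m pendant '[{"dx":0.001,"dy":-0.001,"dz":0.002,"rx":0,"ry":0,"rz":0,"hand":0.03},{"dx":0,"dy":0,"dz":0.002,"rx":0,"ry":0,"rz":0,"hand":0.03},{"dx":0,"dy":0,"dz":0,"rx":0,"ry":0,"rz":0,"hand":0.03},{"dx":0,"dy":0,"dz":0,"rx":0,"ry":0,"rz":0,"hand":0.03},{"dx":0,"dy":0,"dz":0,"rx":0,"ry":0,"rz":0,"hand":0.03}]' >/dev/null
python3 to.py .5679 -.0376 .1465
```

```text
t 6.78 pos [ 0.5682 -0.0376  0.1463] d tool [ 0.     -0.0003 -0.0002] turn deg [ 0.09  0.01 -0.  ] w 0.0436 q6 -0.22 F [-0.7 -0.3  4.5]
```

```bash
python3 -m pendant '[{"dx":0,"dy":0,"dz":0,"rx":0,"ry":0,"rz":0,"hand":0.055},{"dx":0,"dy":0,"dz":0,"rx":0,"ry":0,"rz":0,"hand":0.07},{"dx":0,"dy":0,"dz":0,"rx":0,"ry":0,"rz":0,"hand":0.085},{"dx":0,"dy":0,"dz":0,"rx":0,"ry":0,"rz":0,"hand":0.085},{"dx":0,"dy":0,"dz":0,"rx":0,"ry":0,"rz":0,"hand":0.085},{"dx":0,"dy":0,"dz":-0.015,"rx":0,"ry":0,"rz":0,"hand":0.085},{"dx":0,"dy":0,"dz":-0.03,"rx":0,"ry":0,"rz":0,"hand":0.085},{"dx":0,"dy":0,"dz":-0.03,"rx":0,"ry":0,"rz":0,"hand":0.085},{"dx":0,"dy":0,"dz":-0.02,"rx":0,"ry":0,"rz":0,"hand":0.085},{"dx":0,"dy":0,"dz":0,"rx":0,"ry":0,"rz":0,"hand":0.085}]' >/dev/null
python3 to.py .4111 .3424 .2413
```

```text
t 7.62 pos [ 0.5706 -0.038   0.2453] d tool [ 0.3857 -0.1463  0.0018] turn deg [ 0.55  0.12 -0.  ] w 0.0851 q6 -0.22 F [ 1.2 -0.5 -0.7]
```

```bash
python3 -m pendant '[{"dx":0.02,"dy":-0.007,"dz":0,"rx":0,"ry":0,"rz":0,"hand":0.085},{"dx":0.037,"dy":-0.014,"dz":0,"rx":0,"ry":0,"rz":0,"hand":0.085},{"dx":0.037,"dy":-0.014,"dz":0,"rx":0,"ry":0,"rz":0,"hand":0.085},{"dx":0.037,"dy":-0.014,"dz":0,"rx":0,"ry":0,"rz":0,"hand":0.085},{"dx":0.037,"dy":-0.014,"dz":0,"rx":0,"ry":0,"rz":0,"hand":0.085},{"dx":0.037,"dy":-0.014,"dz":0,"rx":0,"ry":0,"rz":0,"hand":0.085},{"dx":0.037,"dy":-0.014,"dz":0,"rx":0,"ry":0,"rz":0,"hand":0.085},{"dx":0.037,"dy":-0.014,"dz":0,"rx":0,"ry":0,"rz":0,"hand":0.085},{"dx":0.037,"dy":-0.014,"dz":0.01,"rx":0,"ry":0,"rz":0,"hand":0.085},{"dx":0.037,"dy":-0.014,"dz":0.02,"rx":0,"ry":0,"rz":0,"hand":0.085},{"dx":0.022,"dy":-0.008,"dz":0.03,"rx":0,"ry":0,"rz":0,"hand":0.085},{"dx":0.01,"dy":-0.003,"dz":0.02,"rx":0,"ry":0,"rz":0,"hand":0.085}]' >/dev/null
python3 -m pendant '[{"dx":0,"dy":0,"dz":0,"rx":0,"ry":0,"rz":0,"hand":0.085},{"dx":0,"dy":0,"dz":0,"rx":0,"ry":0,"rz":0,"hand":0.085},{"dx":0,"dy":0,"dz":0,"rx":0,"ry":0,"rz":0,"hand":0.085},{"dx":0,"dy":0,"dz":0,"rx":0,"ry":0,"rz":0,"hand":0.085}]' >/dev/null
python3 to.py .4111 .3424 .104
python3 - <<'E'
from h import *
s,t=Cam("scene"),Cam("top")
cv2.imwrite("pics/s4.png",np.hstack([cv2.resize(c.im[y:y+140,x:x+100,::-1],None,fx=4,fy=4) for c,x,y in((s,210,60),(s,310,100))]))
# blue cap check
b=blobs(hm(s,100,130),(320,140,400,230)); print(b[:2])
b=blobs(hm(t,100,130),(318,140,360,200),15); print(b[:2])
E
```

```text
t 8.95 pos [0.413  0.3397 0.163 ] d tool [ 0.0027 -0.002   0.059 ] turn deg [ 0.15 -0.06 -0.08] w 0.0848 q6 0.53 F [-0.3  0.2  0.3]
[(np.int32(580), np.float64(350.7), np.float64(145.5), np.int32(325), np.int32(140), np.int32(62), np.int32(16)), (np.int32(405), np.float64(372.7), np.float64(174.4), np.int32(362), np.int32(164), np.int32(23), np.int32(22))]
[(np.int32(272), np.float64(341.7), np.float64(162.8), np.int32(333), np.int32(154), np.int32(18), np.int32(19))]
```

View pics/s4.png

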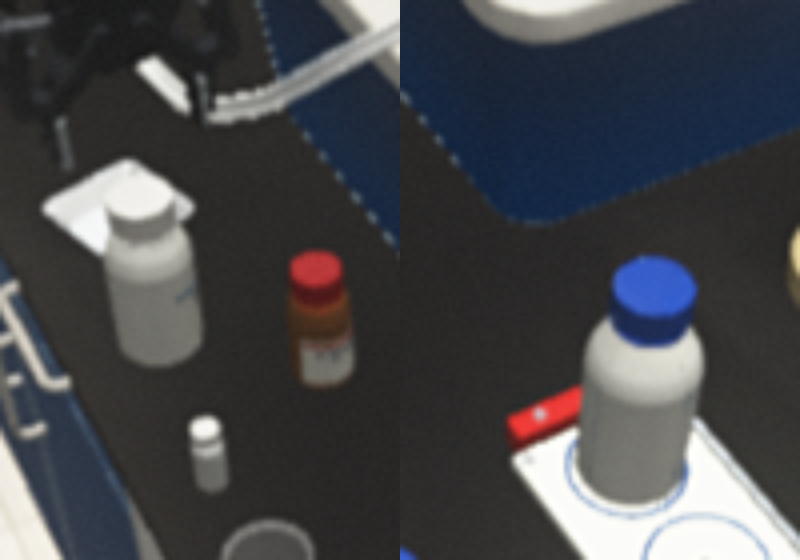

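The gripper is over the white-cap bottle (tips at (65,145) and (200,95) in the left half, cap at (140,205)). In the right half the blue-cap bottle stands upright in ring 1 with its foot at about (640,480).

```bash
python3 -m pendant '[{"dx":0.003,"dy":-0.002,"dz":0.01,"rx":0,"ry":0,"rz":0,"hand":0.085},{"dx":0,"dy":0,"dz":0.015,"rx":0,"ry":0,"rz":0,"hand":0.085},{"dx":0,"dy":0,"dz":0.015,"rx":0,"ry":0,"rz":0,"hand":0.085},{"dx":0,"dy":0,"dz":0.012,"rx":0,"ry":0,"rz":0,"hand":0.085},{"dx":0,"dy":0,"dz":0.007,"rx":0,"ry":0,"rz":0,"hand":0.085},{"dx":0,"dy":0,"dz":0,"rx":0,"ry":0,"rz":0,"hand":0.085},{"dx":0,"dy":0,"dz":0,"rx":0,"ry":0,"rz":0,"hand":0.085},{"dx":0,"dy":0,"dz":0,"rx":0,"ry":0,"rz":0,"hand":0.085}]' >/dev/null
python3 to.py .4111 .3430 .104
python3 -m pendant '[{"dx":0,"dy":0,"dz":0,"rx":0,"ry":0,"rz":0,"hand":0.06},{"dx":0,"dy":0,"dz":0,"rx":0,"ry":0,"rz":0,"hand":0.05},{"dx":0,"dy":0,"dz":0,"rx":0,"ry":0,"rz":0,"hand":0.03},{"dx":0,"dy":0,"dz":0,"rx":0,"ry":0,"rz":0,"hand":0.03},{"dx":0,"dy":0,"dz":0,"rx":0,"ry":0,"rz":0,"hand":0.03},{"dx":0,"dy":0,"dz":0,"rx":0,"ry":0,"rz":0,"hand":0.03},{"dx":0,"dy":0,"dz":0,"rx":0,"ry":0,"rz":0,"hand":0.03}]' 60
python3 - <<'E'
from h import *
t=Cam("top"); print("blue cap",t.plane([(341.7,162.8)],.172))
s=Cam("scene"); m=hm(s,100,130); print(blobs(m,(320,160,400,230))[:1]); print(s.plane([(372.7,172.5)],.172))
E
```

```text
t 9.72 pos [0.41   0.3433 0.1032] d tool [-0.0003  0.0011 -0.0008] turn deg [ 0.07 -0.05 -0.02] w 0.0851 q6 0.53 F [-0.5 -0.   0.6]
clock: 10.3
position: [0.4101, 0.3434, 0.1034]
ee_rot: [0.0, 0.695, 0.719, 0.001]
contact_force: [-0.1, -0.3, 5.7]
width: 0.044
gripper_force: 61.1
blue cap [[ 0.56688652 -0.0354005   0.172     ]]
[(np.int32(403), np.float64(372.7), np.float64(174.4), np.int32(363), np.int32(163), np.int32(21), np.int32(23))]
[[ 0.56587923 -0.03916387  0.172     ]]
```

```bash
python3 -m pendant '[{"dx":0,"dy":0,"dz":-0.005,"rx":0,"ry":0,"rz":0,"hand":0.03},{"dx":0,"dy":0,"dz":-0.012,"rx":0,"ry":0,"rz":0,"hand":0.03},{"dx":0,"dy":0,"dz":-0.02,"rx":0,"ry":0,"rz":0,"hand":0.03},{"dx":0,"dy":0,"dz":-0.02,"rx":0,"ry":0,"rz":0,"hand":0.03},{"dx":0,"dy":0,"dz":-0.02,"rx":0,"ry":0,"rz":0,"hand":0.03},{"dx":0,"dy":0,"dz":-0.01,"rx":0,"ry":0,"rz":0,"hand":0.03},{"dx":0,"dy":0,"dz":-0.004,"rx":0,"ry":0,"rz":0,"hand":0.03},{"dx":-0.01,"dy":0,"dz":0,"rx":0,"ry":0,"rz":0,"hand":0.03},{"dx":-0.02,"dy":0.002,"dz":0,"rx":0,"ry":0,"rz":0,"hand":0.03},{"dx":-0.03,"dy":0.002,"dz":0,"rx":0,"ry":0,"rz":0,"hand":0.03},{"dx":-0.036,"dy":0.002,"dz":0,"rx":0,"ry":0,"rz":0,"hand":0.03},{"dx":-0.036,"dy":0.002,"dz":0,"rx":0,"ry":0,"rz":0,"hand":0.03}]' 60
python3 -m pendant '[{"dx":-0.036,"dy":0.002,"dz":0,"rx":0,"ry":0,"rz":0,"hand":0.03},{"dx":-0.036,"dy":0.002,"dz":0,"rx":0,"ry":0,"rz":0,"hand":0.03},{"dx":-0.036,"dy":0.002,"dz":0,"rx":0,"ry":0,"rz":0,"hand":0.03},{"dx":-0.036,"dy":0.002,"dz":0,"rx":0,"ry":0,"rz":0,"hand":0.03},{"dx":-0.036,"dy":0.002,"dz":0,"rx":0,"ry":0,"rz":0,"hand":0.03},{"dx":-0.036,"dy":0.002,"dz":0,"rx":0,"ry":0,"rz":0,"hand":0.03},{"dx":-0.036,"dy":0.002,"dz":0,"rx":0,"ry":0,"rz":0,"hand":0.03},{"dx":-0.036,"dy":0.002,"dz":0,"rx":0,"ry":0,"rz":0,"hand":0.03},{"dx":-0.026,"dy":0,"dz":0,"rx":0,"ry":0,"rz":0,"hand":0.03},{"dx":-0.016,"dy":0,"dz":0,"rx":0,"ry":0,"rz":0,"hand":0.03},{"dx":-0.005,"dy":0,"dz":0,"rx":0,"ry":0,"rz":0,"hand":0.03},{"dx":0,"dy":0,"dz":0,"rx":0,"ry":0,"rz":0,"hand":0.03}]'
python3 to.py .5705 -.1225 .195
```

```text
clock: 11.4
position: [0.4204, 0.2093, 0.1917]
ee_rot: [-0.001, 0.694, 0.72, -0.002]
contact_force: [0.5, -0.7, -2.6]
width: 0.0442
gripper_force: 61.7
clock: 12.4
position: [0.4482, -0.1238, 0.1921]
ee_rot: [-0.001, 0.696, 0.718, -0.001]
contact_force: [-0.2, 0.2, -2.2]
width: 0.0443
gripper_force: 61.7
t 12.4 pos [ 0.4482 -0.1238  0.1921] d tool [-0.0026  0.1222 -0.0032] turn deg [-0.16 -0.07 -0.15] w 0.0443 q6 -0.45 F [-0.2  0.2 -2.2]
```

```bash
python3 -m pendant '[{"dx":-0.001,"dy":0.01,"dz":0,"rx":0,"ry":0,"rz":0,"hand":0.03},{"dx":-0.002,"dy":0.02,"dz":0,"rx":0,"ry":0,"rz":0,"hand":0.03},{"dx":0,"dy":0.028,"dz":0,"rx":0,"ry":0,"rz":0,"hand":0.03},{"dx":0,"dy":0.028,"dz":0,"rx":0,"ry":0,"rz":0,"hand":0.03},{"dx":0,"dy":0.022,"dz":0,"rx":0,"ry":0,"rz":0,"hand":0.03},{"dx":0,"dy":0.013,"dz":0.005,"rx":0,"ry":0,"rz":0,"hand":0.03},{"dx":0,"dy":0,"dz":0.015,"rx":0,"ry":0,"rz":0,"hand":0.03},{"dx":0,"dy":0,"dz":0.02,"rx":0,"ry":0,"rz":0,"hand":0.03},{"dx":0,"dy":0,"dz":0.016,"rx":0,"ry":0,"rz":0,"hand":0.03},{"dx":0,"dy":0,"dz":0.01,"rx":0,"ry":0,"rz":0,"hand":0.03},{"dx":0,"dy":0,"dz":0,"rx":0,"ry":0,"rz":0,"hand":0.03},{"dx":0,"dy":0,"dz":0,"rx":0,"ry":0,"rz":0,"hand":0.03}]'>/dev/null
python3 -m pendant '[{"dx":0,"dy":0,"dz":0,"rx":0,"ry":0,"rz":0,"hand":0.03}]'>/dev/null
python3 to.py .5705 -.1225 .1154
```

```text
t 13.48 pos [ 0.5712 -0.1216  0.1283] d tool [-0.0009 -0.0007  0.0129] turn deg [0.09 0.03 0.02] w 0.0445 q6 -0.36 F [ 0.3  0.1 -3.1]
```

```bash
python3 -m pendant '[{"dx":-0.001,"dy":-0.0005,"dz":0.004,"rx":0,"ry":0,"rz":0,"hand":0.03},{"dx":0,"dy":0,"dz":0.004,"rx":0,"ry":0,"rz":0,"hand":0.03},{"dx":0,"dy":0,"dz":0.003,"rx":0,"ry":0,"rz":0,"hand":0.03},{"dx":0,"dy":0,"dz":0.0015,"rx":0,"ry":0,"rz":0,"hand":0.03},{"dx":0,"dy":0,"dz":0,"rx":0,"ry":0,"rz":0,"hand":0.03},{"dx":0,"dy":0,"dz":0,"rx":0,"ry":0,"rz":0,"hand":0.03},{"dx":0,"dy":0,"dz":0,"rx":0,"ry":0,"rz":0,"hand":0.03}]'>/dev/null
python3 to.py .5705 -.1225 .1154
```

```text
t 14.07 pos [ 0.57   -0.1229  0.1155] d tool [0.0003 0.0005 0.0001] turn deg [ 0.02  0.01 -0.01] w 0.0444 q6 -0.37 F [-1.8  0.7  2.1]
```

```bash
python3 -m pendant '[{"dx":0,"dy":0,"dz":0,"rx":0,"ry":0,"rz":0,"hand":0.055},{"dx":0,"dy":0,"dz":0,"rx":0,"ry":0,"rz":0,"hand":0.07},{"dx":0,"dy":0,"dz":0,"rx":0,"ry":0,"rz":0,"hand":0.085},{"dx":0,"dy":0,"dz":0,"rx":0,"ry":0,"rz":0,"hand":0.085},{"dx":0,"dy":0,"dz":0,"rx":0,"ry":0,"rz":0,"hand":0.085},{"dx":0,"dy":0,"dz":-0.015,"rx":0,"ry":0,"rz":0,"hand":0.085},{"dx":0,"dy":0,"dz":-0.03,"rx":0,"ry":0,"rz":0,"hand":0.085},{"dx":0,"dy":0,"dz":-0.035,"rx":0,"ry":0,"rz":0,"hand":0.085},{"dx":0,"dy":0,"dz":-0.025,"rx":0,"ry":0,"rz":0,"hand":0.085},{"dx":0,"dy":0,"dz":0,"rx":0,"ry":0,"rz":0,"hand":0.085},{"dx":0,"dy":0,"dz":0,"rx":0,"ry":0,"rz":0,"hand":0.085}]' >/dev/null
python3 to.py .5010 .2638 .14
```

```text
t 14.98 pos [ 0.571  -0.123   0.2218] d tool [ 0.3891 -0.057   0.081 ] turn deg [0.22 0.08 0.  ] w 0.085 q6 -0.37 F [-0.2 -0.7  0.1]
```

```bash
python3 -m pendant '[{"dx":0.02,"dy":-0.003,"dz":0,"rx":0,"ry":0,"rz":0,"hand":0.085},{"dx":0.037,"dy":-0.005,"dz":0,"rx":0,"ry":0,"rz":0,"hand":0.085},{"dx":0.037,"dy":-0.005,"dz":0,"rx":0,"ry":0,"rz":0,"hand":0.085},{"dx":0.037,"dy":-0.005,"dz":0,"rx":0,"ry":0,"rz":0,"hand":0.085},{"dx":0.037,"dy":-0.005,"dz":0,"rx":0,"ry":0,"rz":0,"hand":0.085},{"dx":0.037,"dy":-0.005,"dz":0,"rx":0,"ry":0,"rz":0,"hand":0.085},{"dx":0.037,"dy":-0.005,"dz":0,"rx":0,"ry":0,"rz":0,"hand":0.085},{"dx":0.037,"dy":-0.005,"dz":0.01,"rx":0,"ry":0,"rz":0,"hand":0.085},{"dx":0.037,"dy":-0.005,"dz":0.015,"rx":0,"ry":0,"rz":0,"hand":0.085},{"dx":0.037,"dy":-0.005,"dz":0.02,"rx":0,"ry":0,"rz":0,"hand":0.085},{"dx":0.025,"dy":-0.005,"dz":0.02,"rx":0,"ry":0,"rz":0,"hand":0.085},{"dx":0.011,"dy":-0.002,"dz":0.01,"rx":0,"ry":0,"rz":0,"hand":0.085}]' >/dev/null
python3 -m pendant '[{"dx":0,"dy":0,"dz":0,"rx":0,"ry":0,"rz":0,"hand":0.085},{"dx":0,"dy":0,"dz":0,"rx":0,"ry":0,"rz":0,"hand":0.085},{"dx":0,"dy":0,"dz":0,"rx":0,"ry":0,"rz":0,"hand":0.085},{"dx":0,"dy":0,"dz":0,"rx":0,"ry":0,"rz":0,"hand":0.085}]' >/dev/null
python3 to.py .5010 .2638 .04
python3 - <<'E'
from h import *
s,t=Cam("scene"),Cam("top")
cv2.imwrite("pics/s5.png",np.hstack([cv2.resize(c.im[y:y+140,x:x+100,::-1],None,fx=4,fy=4) for c,x,y in((s,240,60),(s,330,140))]))
E
```

```text
t 16.32 pos [0.503  0.2623 0.1463] d tool [ 0.0016 -0.0022  0.1063] turn deg [ 0.11 -0.   -0.1 ] w 0.0852 q6 0.33 F [ 0.6  0.3 -0.4]
```

View pics/s5.png

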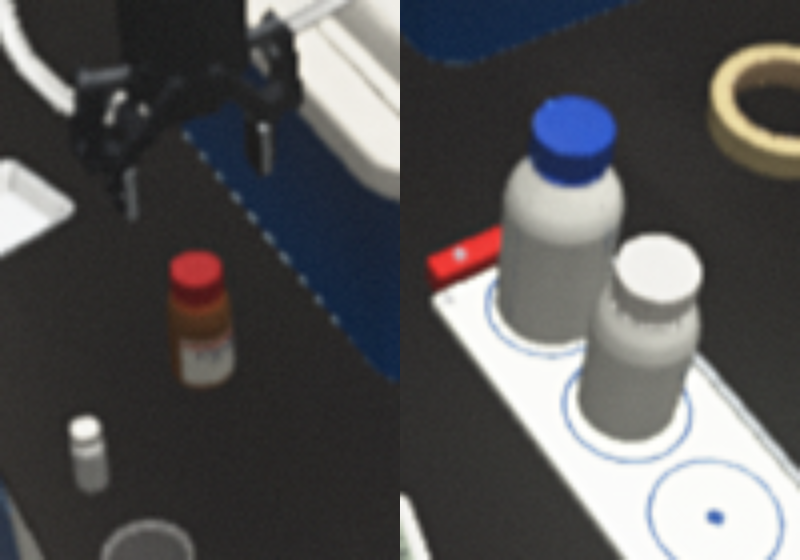

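The gripper is over the brown bottle (tips at (130,205) and (262,165), cap at (197,275)) with the box wall clear. In the right half the blue and white bottles stand upright in their rings.

```bash
python3 -m pendant '[{"dx":0.0015,"dy":-0.002,"dz":0.015,"rx":0,"ry":0,"rz":0,"hand":0.085},{"dx":0,"dy":0,"dz":0.02,"rx":0,"ry":0,"rz":0,"hand":0.085},{"dx":0,"dy":0,"dz":0.02,"rx":0,"ry":0,"rz":0,"hand":0.085},{"dx":0,"dy":0,"dz":0.02,"rx":0,"ry":0,"rz":0,"hand":0.085},{"dx":0,"dy":0,"dz":0.015,"rx":0,"ry":0,"rz":0,"hand":0.085},{"dx":0,"dy":0,"dz":0.01,"rx":0,"ry":0,"rz":0,"hand":0.085},{"dx":0,"dy":0,"dz":0.006,"rx":0,"ry":0,"rz":0,"hand":0.085},{"dx":0,"dy":0,"dz":0,"rx":0,"ry":0,"rz":0,"hand":0.085},{"dx":0,"dy":0,"dz":0,"rx":0,"ry":0,"rz":0,"hand":0.085},{"dx":0,"dy":0,"dz":0,"rx":0,"ry":0,"rz":0,"hand":0.085}]' >/dev/null
python3 to.py .5010 .2638 .04
python3 -m pendant '[{"dx":0,"dy":0,"dz":0,"rx":0,"ry":0,"rz":0,"hand":0.06},{"dx":0,"dy":0,"dz":0,"rx":0,"ry":0,"rz":0,"hand":0.05},{"dx":0,"dy":0,"dz":0,"rx":0,"ry":0,"rz":0,"hand":0.03},{"dx":0,"dy":0,"dz":0,"rx":0,"ry":0,"rz":0,"hand":0.03},{"dx":0,"dy":0,"dz":0,"rx":0,"ry":0,"rz":0,"hand":0.03},{"dx":0,"dy":0,"dz":0,"rx":0,"ry":0,"rz":0,"hand":0.03},{"dx":0,"dy":0,"dz":0,"rx":0,"ry":0,"rz":0,"hand":0.03}]' 40
```

```text
t 17.25 pos [0.5007 0.2652 0.0404] d tool [-0.0014  0.0003  0.0004] turn deg [ 0.12 -0.04 -0.02] w 0.0851 q6 0.33 F [0.6 0.2 1. ]
clock: 17.83
position: [0.5002, 0.2651, 0.04]
ee_rot: [0.0, 0.695, 0.719, 0.001]
contact_force: [0.4, 0.0, 4.7]
width: 0.0421
gripper_force: 40.2
```

```bash
python3 -m pendant '[{"dx":0,"dy":0,"dz":-0.008,"rx":0,"ry":0,"rz":0,"hand":0.03},{"dx":0,"dy":0,"dz":-0.016,"rx":0,"ry":0,"rz":0,"hand":0.03},{"dx":0,"dy":0,"dz":-0.022,"rx":0,"ry":0,"rz":0,"hand":0.03},{"dx":0,"dy":0,"dz":-0.025,"rx":0,"ry":0,"rz":0,"hand":0.03},{"dx":0,"dy":0,"dz":-0.02,"rx":0,"ry":0,"rz":0,"hand":0.03},{"dx":0,"dy":0,"dz":-0.012,"rx":0,"ry":0,"rz":0,"hand":0.03},{"dx":-0.004,"dy":-0.001,"dz":-0.007,"rx":0,"ry":0,"rz":0,"hand":0.03},{"dx":-0.012,"dy":-0.003,"dz":0,"rx":0,"ry":0,"rz":0,"hand":0.03},{"dx":-0.024,"dy":-0.006,"dz":0,"rx":0,"ry":0,"rz":0,"hand":0.03},{"dx":-0.034,"dy":-0.009,"dz":0,"rx":0,"ry":0,"rz":0,"hand":0.03},{"dx":-0.036,"dy":-0.009,"dz":0,"rx":0,"ry":0,"rz":0,"hand":0.03},{"dx":-0.036,"dy":-0.009,"dz":0,"rx":0,"ry":0,"rz":0,"hand":0.03}]' 50
python3 -m pendant '[{"dx":-0.036,"dy":-0.009,"dz":0,"rx":0,"ry":0,"rz":0,"hand":0.03},{"dx":-0.036,"dy":-0.009,"dz":0,"rx":0,"ry":0,"rz":0,"hand":0.03},{"dx":-0.036,"dy":-0.009,"dz":0,"rx":0,"ry":0,"rz":0,"hand":0.03},{"dx":-0.036,"dy":-0.009,"dz":0,"rx":0,"ry":0,"rz":0,"hand":0.03},{"dx":-0.036,"dy":-0.009,"dz":0,"rx":0,"ry":0,"rz":0,"hand":0.03},{"dx":-0.036,"dy":-0.009,"dz":0,"rx":0,"ry":0,"rz":0,"hand":0.03},{"dx":-0.036,"dy":-0.009,"dz":0,"rx":0,"ry":0,"rz":0,"hand":0.03},{"dx":-0.033,"dy":-0.008,"dz":0,"rx":0,"ry":0,"rz":0,"hand":0.03},{"dx":-0.024,"dy":-0.006,"dz":0,"rx":0,"ry":0,"rz":0,"hand":0.03},{"dx":-0.014,"dy":-0.002,"dz":0,"rx":0,"ry":0,"rz":0,"hand":0.03},{"dx":0,"dy":0,"dz":0,"rx":0,"ry":0,"rz":0,"hand":0.03},{"dx":0,"dy":0,"dz":0,"rx":0,"ry":0,"rz":0,"hand":0.03}]'
python3 to.py .5734 -.2078 .15
```

```text
clock: 18.83
position: [0.4655, 0.1158, 0.1479]
ee_rot: [-0.001, 0.694, 0.72, -0.001]
contact_force: [0.0, -1.2, -1.5]
width: 0.0419
gripper_force: 50.8
clock: 19.83
position: [0.3983, -0.2078, 0.1482]
ee_rot: [-0.002, 0.696, 0.718, -0.0]
contact_force: [-0.4, 0.5, -1.1]
width: 0.0417
gripper_force: 50.8
t 19.83 pos [ 0.3983 -0.2078  0.1482] d tool [-0.0056  0.175  -0.0022] turn deg [-0.13 -0.13 -0.15] w 0.0417 q6 -0.67 F [-0.4  0.5 -1.1]
```

```bash
python3 -m pendant '[{"dx":-0.002,"dy":0.012,"dz":0,"rx":0,"ry":0,"rz":0,"hand":0.03},{"dx":-0.002,"dy":0.025,"dz":0,"rx":0,"ry":0,"rz":0,"hand":0.03},{"dx":-0.001,"dy":0.034,"dz":0,"rx":0,"ry":0,"rz":0,"hand":0.03},{"dx":0,"dy":0.036,"dz":0,"rx":0,"ry":0,"rz":0,"hand":0.03},{"dx":0,"dy":0.034,"dz":0,"rx":0,"ry":0,"rz":0,"hand":0.03},{"dx":0,"dy":0.022,"dz":0,"rx":0,"ry":0,"rz":0,"hand":0.03},{"dx":0,"dy":0.011,"dz":0.005,"rx":0,"ry":0,"rz":0,"hand":0.03},{"dx":0,"dy":0,"dz":0.015,"rx":0,"ry":0,"rz":0,"hand":0.03},{"dx":0,"dy":0,"dz":0.02,"rx":0,"ry":0,"rz":0,"hand":0.03},{"dx":0,"dy":0,"dz":0.02,"rx":0,"ry":0,"rz":0,"hand":0.03},{"dx":0,"dy":0,"dz":0.016,"rx":0,"ry":0,"rz":0,"hand":0.03},{"dx":0,"dy":0,"dz":0.008,"rx":0,"ry":0,"rz":0,"hand":0.03}]'>/dev/null
python3 -m pendant '[{"dx":0,"dy":0,"dz":0,"rx":0,"ry":0,"rz":0,"hand":0.03},{"dx":0,"dy":0,"dz":0,"rx":0,"ry":0,"rz":0,"hand":0.03},{"dx":0,"dy":0,"dz":0,"rx":0,"ry":0,"rz":0,"hand":0.03}]'>/dev/null
python3 to.py .5734 -.2078 .052
```

```text
t 21.08 pos [ 0.5746 -0.2068  0.0663] d tool [-0.0009 -0.0013  0.0143] turn deg [0.09 0.04 0.02] w 0.0418 q6 -0.49 F [-1.2 -0.4 -1.1]
```

```bash
python3 -m pendant '[{"dx":-0.0005,"dy":-0.001,"dz":0.005,"rx":0,"ry":0,"rz":0,"hand":0.03},{"dx":0,"dy":0,"dz":0.004,"rx":0,"ry":0,"rz":0,"hand":0.03},{"dx":0,"dy":0,"dz":0.003,"rx":0,"ry":0,"rz":0,"hand":0.03},{"dx":0,"dy":0,"dz":0.0018,"rx":0,"ry":0,"rz":0,"hand":0.03},{"dx":0,"dy":0,"dz":0,"rx":0,"ry":0,"rz":0,"hand":0.03},{"dx":0,"dy":0,"dz":0,"rx":0,"ry":0,"rz":0,"hand":0.03},{"dx":0,"dy":0,"dz":0,"rx":0,"ry":0,"rz":0,"hand":0.03}]'>/dev/null
python3 to.py .5734 -.2078 .052
```

```text
t 21.67 pos [ 0.573  -0.2075  0.0521] d tool [-0.0004  0.0004  0.0001] turn deg [ 0.01  0.02 -0.  ] w 0.0419 q6 -0.5 F [-0.4 -0.4  5. ]
```

```bash
python3 -m pendant '[{"dx":0,"dy":0,"dz":0,"rx":0,"ry":0,"rz":0,"hand":0.055},{"dx":0,"dy":0,"dz":0,"rx":0,"ry":0,"rz":0,"hand":0.07},{"dx":0,"dy":0,"dz":0,"rx":0,"ry":0,"rz":0,"hand":0.085},{"dx":0,"dy":0,"dz":0,"rx":0,"ry":0,"rz":0,"hand":0.085},{"dx":0,"dy":0,"dz":0,"rx":0,"ry":0,"rz":0,"hand":0.085},{"dx":0,"dy":0,"dz":-0.015,"rx":0,"ry":0,"rz":0,"hand":0.085},{"dx":0,"dy":0,"dz":-0.03,"rx":0,"ry":0,"rz":0,"hand":0.085},{"dx":0,"dy":0,"dz":-0.04,"rx":0,"ry":0,"rz":0,"hand":0.085},{"dx":0,"dy":0,"dz":-0.04,"rx":0,"ry":0,"rz":0,"hand":0.085},{"dx":0,"dy":0,"dz":-0.025,"rx":0,"ry":0,"rz":0,"hand":0.085},{"dx":0.02,"dy":-0.008,"dz":0,"rx":0,"ry":0,"rz":0,"hand":0.085},{"dx":0.035,"dy":-0.014,"dz":0,"rx":0,"ry":0,"rz":0,"hand":0.085}]' >/dev/null
python3 -m pendant '[{"dx":0.037,"dy":-0.015,"dz":0,"rx":0,"ry":0,"rz":0,"hand":0.085},{"dx":0.037,"dy":-0.015,"dz":0,"rx":0,"ry":0,"rz":0,"hand":0.085},{"dx":0.037,"dy":-0.015,"dz":0,"rx":0,"ry":0,"rz":0,"hand":0.085},{"dx":0.037,"dy":-0.015,"dz":0,"rx":0,"ry":0,"rz":0,"hand":0.085},{"dx":0.037,"dy":-0.015,"dz":0,"rx":0,"ry":0,"rz":0,"hand":0.085},{"dx":0.037,"dy":-0.015,"dz":0,"rx":0,"ry":0,"rz":0,"hand":0.085},{"dx":0.037,"dy":-0.015,"dz":0,"rx":0,"ry":0,"rz":0,"hand":0.085},{"dx":0.037,"dy":-0.015,"dz":0.015,"rx":0,"ry":0,"rz":0,"hand":0.085},{"dx":0.035,"dy":-0.014,"dz":0.02,"rx":0,"ry":0,"rz":0,"hand":0.085},{"dx":0.02,"dy":-0.008,"dz":0.03,"rx":0,"ry":0,"rz":0,"hand":0.085},{"dx":0.01,"dy":-0.004,"dz":0.02,"rx":0,"ry":0,"rz":0,"hand":0.085},{"dx":0,"dy":0,"dz":0.01,"rx":0,"ry":0,"rz":0,"hand":0.085}]' >/dev/null
python3 -m pendant '[{"dx":0,"dy":0,"dz":0,"rx":0,"ry":0,"rz":0,"hand":0.085},{"dx":0,"dy":0,"dz":0,"rx":0,"ry":0,"rz":0,"hand":0.085},{"dx":0,"dy":0,"dz":0,"rx":0,"ry":0,"rz":0,"hand":0.085}]' >/dev/null
python3 to.py .3903 .2018 .014
python3 - <<'E'
from h import *
s,t=Cam("scene"),Cam("top")
cv2.imwrite("pics/s6.png",np.hstack([cv2.resize(c.im[y:y+140,x:x+100,::-1],None,fx=4,fy=4) for c,x,y in((s,215,90),(s,350,160))]))
E
```

```text
t 23.92 pos [0.3925 0.2011 0.1081] d tool [ 0.0008 -0.0024  0.0941] turn deg [ 0.1  -0.03 -0.03] w 0.0849 q6 0.28 F [ 0.1 -0.2  0.2]
```

View pics/s6.png

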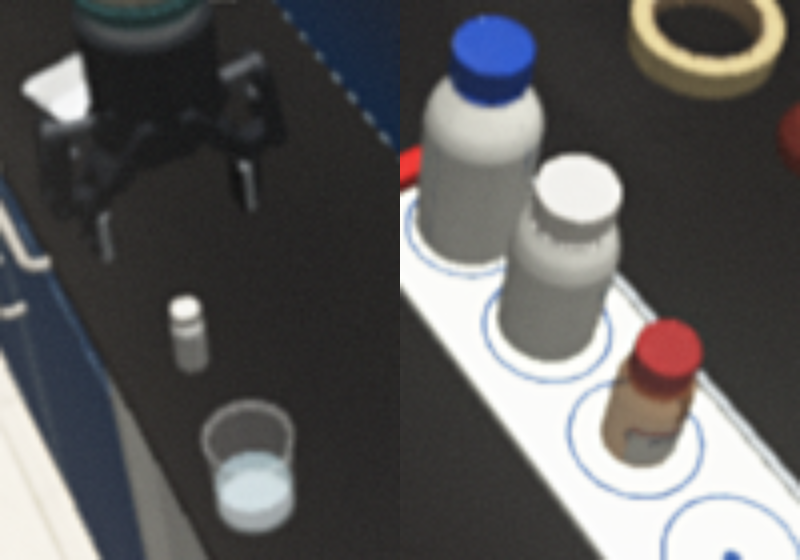

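The gripper is over the vial (cap at (185,307), tips at (105,250) and (250,200)). The brown bottle stands inside ring 3 with its foot at about (640,445).

```bash
python3 -m pendant '[{"dx":0.0008,"dy":-0.0024,"dz":0.015,"rx":0,"ry":0,"rz":0,"hand":0.085},{"dx":0,"dy":0,"dz":0.02,"rx":0,"ry":0,"rz":0,"hand":0.085},{"dx":0,"dy":0,"dz":0.02,"rx":0,"ry":0,"rz":0,"hand":0.085},{"dx":0,"dy":0,"dz":0.018,"rx":0,"ry":0,"rz":0,"hand":0.085},{"dx":0,"dy":0,"dz":0.011,"rx":0,"ry":0,"rz":0,"hand":0.085},{"dx":0,"dy":0,"dz":0.006,"rx":0,"ry":0,"rz":0,"hand":0.085},{"dx":0,"dy":0,"dz":0.003,"rx":0,"ry":0,"rz":0,"hand":0.085},{"dx":0,"dy":0,"dz":0,"rx":0,"ry":0,"rz":0,"hand":0.085},{"dx":0,"dy":0,"dz":0,"rx":0,"ry":0,"rz":0,"hand":0.085},{"dx":0,"dy":0,"dz":0,"rx":0,"ry":0,"rz":0,"hand":0.085}]' >/dev/null
python3 to.py .3903 .2018 .014
python3 -m pendant '[{"dx":0,"dy":0,"dz":0,"rx":0,"ry":0,"rz":0,"hand":0.06},{"dx":0,"dy":0,"dz":0,"rx":0,"ry":0,"rz":0,"hand":0.045},{"dx":0,"dy":0,"dz":0,"rx":0,"ry":0,"rz":0,"hand":0.035},{"dx":0,"dy":0,"dz":0,"rx":0,"ry":0,"rz":0,"hand":0.028},{"dx":0,"dy":0,"dz":0,"rx":0,"ry":0,"rz":0,"hand":0.022},{"dx":0,"dy":0,"dz":0,"rx":0,"ry":0,"rz":0,"hand":0.012},{"dx":0,"dy":0,"dz":0,"rx":0,"ry":0,"rz":0,"hand":0.012},{"dx":0,"dy":0,"dz":0,"rx":0,"ry":0,"rz":0,"hand":0.012},{"dx":0,"dy":0,"dz":0,"rx":0,"ry":0,"rz":0,"hand":0.012}]' 25
```

```text
t 24.85 pos [0.39   0.202  0.0151] d tool [-0.0002  0.0003  0.0011] turn deg [ 0.11 -0.04 -0.01] w 0.0849 q6 0.28 F [-0.4 -0.6 -0.5]
clock: 25.6
position: [0.3892, 0.2018, 0.0145]
ee_rot: [0.0, 0.695, 0.719, 0.0]
contact_force: [-0.2, -0.3, 3.5]
width: 0.0201
gripper_force: 25.2
```

```bash
python3 -m pendant '[{"dx":0,"dy":0,"dz":-0.008,"rx":0,"ry":0,"rz":0,"hand":0.012},{"dx":0,"dy":0,"dz":-0.018,"rx":0,"ry":0,"rz":0,"hand":0.012},{"dx":0,"dy":0,"dz":-0.026,"rx":0,"ry":0,"rz":0,"hand":0.012},{"dx":0,"dy":0,"dz":-0.03,"rx":0,"ry":0,"rz":0,"hand":0.012},{"dx":0,"dy":0,"dz":-0.026,"rx":0,"ry":0,"rz":0,"hand":0.012},{"dx":0,"dy":0,"dz":-0.015,"rx":0,"ry":0,"rz":0,"hand":0.012},{"dx":-0.005,"dy":0,"dz":-0.007,"rx":0,"ry":0,"rz":0,"hand":0.012},{"dx":-0.014,"dy":0,"dz":0,"rx":0,"ry":0,"rz":0,"hand":0.012},{"dx":-0.026,"dy":0,"dz":0,"rx":0,"ry":0,"rz":0,"hand":0.012},{"dx":-0.036,"dy":-0.001,"dz":0,"rx":0,"ry":0,"rz":0,"hand":0.012},{"dx":-0.036,"dy":-0.001,"dz":0,"rx":0,"ry":0,"rz":0,"hand":0.012},{"dx":-0.036,"dy":-0.001,"dz":0,"rx":0,"ry":0,"rz":0,"hand":0.012}]' 25
python3 -m pendant '[{"dx":-0.036,"dy":-0.001,"dz":0,"rx":0,"ry":0,"rz":0,"hand":0.012},{"dx":-0.036,"dy":-0.001,"dz":0,"rx":0,"ry":0,"rz":0,"hand":0.012},{"dx":-0.036,"dy":-0.001,"dz":0,"rx":0,"ry":0,"rz":0,"hand":0.012},{"dx":-0.036,"dy":-0.001,"dz":0,"rx":0,"ry":0,"rz":0,"hand":0.012},{"dx":-0.036,"dy":0,"dz":0,"rx":0,"ry":0,"rz":0,"hand":0.012},{"dx":-0.036,"dy":0,"dz":0,"rx":0,"ry":0,"rz":0,"hand":0.012},{"dx":-0.036,"dy":0,"dz":0,"rx":0,"ry":0,"rz":0,"hand":0.012},{"dx":-0.036,"dy":0,"dz":0,"rx":0,"ry":0,"rz":0,"hand":0.012},{"dx":-0.028,"dy":0,"dz":0,"rx":0,"ry":0,"rz":0,"hand":0.012},{"dx":-0.018,"dy":0,"dz":0,"rx":0,"ry":0,"rz":0,"hand":0.012},{"dx":-0.007,"dy":0,"dz":0,"rx":0,"ry":0,"rz":0,"hand":0.012},{"dx":0,"dy":0,"dz":0,"rx":0,"ry":0,"rz":0,"hand":0.012}]'
python3 to.py .5767 -.2927 .145
```

```text
clock: 26.6
position: [0.3903, 0.0473, 0.1438]
ee_rot: [-0.0, 0.694, 0.72, -0.001]
contact_force: [1.1, -0.3, 1.1]
width: 0.0205
gripper_force: 25.0
clock: 27.6
position: [0.3985, -0.2934, 0.1436]
ee_rot: [-0.001, 0.696, 0.718, -0.0]
contact_force: [0.1, -0.1, 0.2]
width: 0.0204
gripper_force: 25.0
t 27.6 pos [ 0.3985 -0.2934  0.1436] d tool [-0.005   0.1781 -0.0016] turn deg [-0.06 -0.05 -0.13] w 0.0204 q6 -0.81 F [ 0.1 -0.1  0.2]
```

```bash
python3 -m pendant '[{"dx":-0.003,"dy":0.012,"dz":0,"rx":0,"ry":0,"rz":0,"hand":0.012},{"dx":-0.002,"dy":0.025,"dz":0,"rx":0,"ry":0,"rz":0,"hand":0.012},{"dx":0,"dy":0.035,"dz":0,"rx":0,"ry":0,"rz":0,"hand":0.012},{"dx":0,"dy":0.036,"dz":0,"rx":0,"ry":0,"rz":0,"hand":0.012},{"dx":0,"dy":0.036,"dz":0,"rx":0,"ry":0,"rz":0,"hand":0.012},{"dx":0,"dy":0.022,"dz":0,"rx":0,"ry":0,"rz":0,"hand":0.012},{"dx":0,"dy":0.011,"dz":0.008,"rx":0,"ry":0,"rz":0,"hand":0.012},{"dx":0,"dy":0,"dz":0.018,"rx":0,"ry":0,"rz":0,"hand":0.012},{"dx":0,"dy":0,"dz":0.025,"rx":0,"ry":0,"rz":0,"hand":0.012},{"dx":0,"dy":0,"dz":0.025,"rx":0,"ry":0,"rz":0,"hand":0.012},{"dx":0,"dy":0,"dz":0.018,"rx":0,"ry":0,"rz":0,"hand":0.012},{"dx":0,"dy":0,"dz":0.01,"rx":0,"ry":0,"rz":0,"hand":0.012}]'>/dev/null
python3 -m pendant '[{"dx":0,"dy":0,"dz":0,"rx":0,"ry":0,"rz":0,"hand":0.012},{"dx":0,"dy":0,"dz":0,"rx":0,"ry":0,"rz":0,"hand":0.012},{"dx":0,"dy":0,"dz":0,"rx":0,"ry":0,"rz":0,"hand":0.012}]'>/dev/null
python3 to.py .5767 -.2927 .0265
```

```text
t 28.85 pos [ 0.5769 -0.2913  0.0415] d tool [-0.0014 -0.0003  0.015 ] turn deg [0.1  0.06 0.01] w 0.0204 q6 -0.61 F [ 0.1 -0.9  0.2]
```

```bash
python3 -m pendant '[{"dx":-0.001,"dy":0,"dz":0.005,"rx":0,"ry":0,"rz":0,"hand":0.012},{"dx":0,"dy":0,"dz":0.005,"rx":0,"ry":0,"rz":0,"hand":0.012},{"dx":0,"dy":0,"dz":0.003,"rx":0,"ry":0,"rz":0,"hand":0.012},{"dx":0,"dy":0,"dz":0.0015,"rx":0,"ry":0,"rz":0,"hand":0.012},{"dx":0,"dy":0,"dz":0,"rx":0,"ry":0,"rz":0,"hand":0.012},{"dx":0,"dy":0,"dz":0,"rx":0,"ry":0,"rz":0,"hand":0.012},{"dx":0,"dy":0,"dz":0,"rx":0,"ry":0,"rz":0,"hand":0.012}]'>/dev/null
python3 to.py .5767 -.2927 .0265
```

```text
t 29.43 pos [ 0.5761 -0.2922  0.0266] d tool [-0.0005  0.0006  0.0001] turn deg [ 0.01  0.01 -0.01] w 0.02 q6 -0.61 F [-1.   1.2  6.3]
```

```bash
python3 -m pendant '[{"dx":0,"dy":0,"dz":0,"rx":0,"ry":0,"rz":0,"hand":0.024},{"dx":0,"dy":0,"dz":0,"rx":0,"ry":0,"rz":0,"hand":0.03},{"dx":0,"dy":0,"dz":0,"rx":0,"ry":0,"rz":0,"hand":0.045},{"dx":0,"dy":0,"dz":0,"rx":0,"ry":0,"rz":0,"hand":0.06},{"dx":0,"dy":0,"dz":0,"rx":0,"ry":0,"rz":0,"hand":0.06},{"dx":0,"dy":0,"dz":-0.01,"rx":0,"ry":0,"rz":0,"hand":0.06},{"dx":0,"dy":0,"dz":-0.03,"rx":0,"ry":0,"rz":0,"hand":0.06},{"dx":0,"dy":0,"dz":-0.04,"rx":0,"ry":0,"rz":0,"hand":0.06},{"dx":0,"dy":0,"dz":-0.04,"rx":0,"ry":0,"rz":0,"hand":0.06},{"dx":0,"dy":0,"dz":-0.04,"rx":0,"ry":0,"rz":0,"hand":0.06},{"dx":0,"dy":-0.02,"dz":-0.02,"rx":0,"ry":0,"rz":0,"hand":0.06},{"dx":0,"dy":-0.04,"dz":0,"rx":0,"ry":0,"rz":0,"hand":0.06}]' >/dev/null
python3 -m pendant '[{"dx":-0.02,"dy":-0.036,"dz":0,"rx":0,"ry":0,"rz":0,"hand":0.06},{"dx":-0.02,"dy":-0.036,"dz":0,"rx":0,"ry":0,"rz":0,"hand":0.06},{"dx":-0.02,"dy":-0.036,"dz":0,"rx":0,"ry":0,"rz":0,"hand":0.06},{"dx":-0.02,"dy":-0.036,"dz":0,"rx":0,"ry":0,"rz":0,"hand":0.06},{"dx":-0.02,"dy":-0.02,"dz":0,"rx":0,"ry":0,"rz":0,"hand":0.06},{"dx":0,"dy":0,"dz":0,"rx":0,"ry":0,"rz":0,"hand":0.06},{"dx":0,"dy":0,"dz":0,"rx":0,"ry":0,"rz":0,"hand":0.06},{"dx":0,"dy":0,"dz":0,"rx":0,"ry":0,"rz":0,"hand":0.06},{"dx":0,"dy":0,"dz":0,"rx":0,"ry":0,"rz":0,"hand":0.06}]' >/dev/null
python3 to.py .5767 -.2927 .0265
python3 - <<'E'
from h import *
s,t=Cam("scene"),Cam("top")
cv2.imwrite("pics/s7.png",cv2.resize(s.im[130:350,240:480,::-1],None,fx=2.7,fy=2.7))
cv2.imwrite("pics/t7.png",cv2.resize(t.im[130:260,300:480,::-1],None,fx=4,fy=4,interpolation=cv2.INTER_CUBIC))
E
```

```text
t 31.18 pos [ 0.3566 -0.3991  0.2061] d tool [0.0985 0.2236 0.1797] turn deg [ 0.04 -0.02  0.06] w 0.0604 q6 -1.01 F [ 0.4 -0.  -0.1]
```

View pics/s7.png

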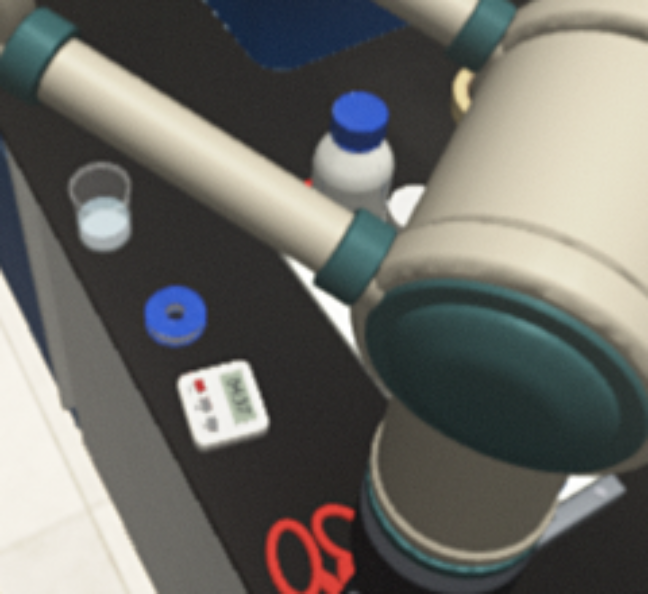

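View pics/t7.png

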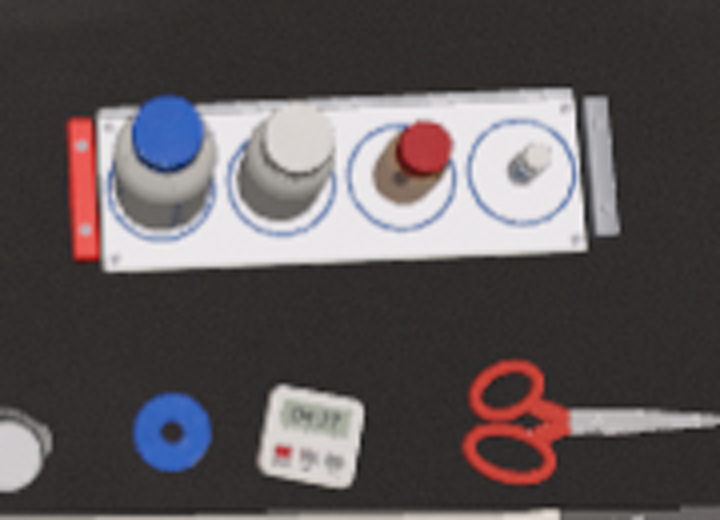

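The scene crop is blocked by the arm, but the bystanders are in place. The top crop shows all four upright in their rings, with caps at (168,133), (299,139), (424,148) and (538,154). A numeric check follows.

```bash
python3 - <<'E'
from h import *
t=Cam("top")
a=np.radians(1.97); ex=np.array([np.cos(a),np.sin(a)]); ey=np.array([-np.sin(a),np.cos(a)])
for p,h,r in(((168,132),.172,(.5679,-.0376)),((299,138),.142,(.5705,-.1225)),((424,148),.107,(.5734,-.2078)),((538,154),.064,(.5767,-.2927))):
    P=t.plane([(p[0]/4-.375+300,p[1]/4-.375+130)],h)[0,:2]-r; print((P@ex*1000).round(1),(P@ey*1000).round(1))
E
```

```text
-0.5 2.4
-0.3 2.2
-2.1 1.4
-0.1 0.6
```

All are within about 3 mm of their ring centres, so I'm handing in.

```bash
python3 -c "
from rig import manip
print(manip.sign_off())"
```

```text
the job is handed in; nothing more can be done
None
```

I handed the job in at about 31 s with all four containers upright and let go on their rings, tallest by the red block; the last picture puts each within about 3 mm of its ring centre and shows the beaker, timer and tape spool apparently where they started, but sign-off returned no verdict.

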